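# Stand a gel-plate cassette upright in its casting stand and tension the press

## Robot

A 6-joint arm with a two-finger parallel gripper is mounted at the origin on a cart in front of the work surface, level with it; the furniture and walls round the work are solid. World frame = base frame: x ahead of the robot, y to its left, z up, the work surface at z = 0. Lengths are in m, angles in degrees, forces in N, time in s.
With the tool pointing down it reaches from about 0.35 to 0.875 m from the base axis. Payload 4.2 kg.
Tool frame: the origin (TCP) lies at the centre of the arm's flange, where the gripper is bolted on; the fingertips stand 173 mm ahead of it and the grasp point (between the pads) lies 155 mm ahead of it; z points along the fingers, y is the line along which they close (so a half turn about z gives the same grasp; the last joint's range is limited). The gripper opens to 85 mm and grips with 20 to 120 N. Pads are 22 mm wide; open, the fingers measure 114 mm over their backs; the gripper's body (76 mm by 85 mm) begins 54 mm behind the grasp point. The pads swing forward as they close: fully open they stand 13 mm farther back than shut.
Start: joints at [78.415, 22.042, 0.453, 0, -68.411, -14.817], TCP at [0.278, 0.56, 0.405] pointing down, gripper open.
Joint ranges: [-179.83, 179.83], [-69.29, 118.12], [-61.27, 80.66], [-181.25, 117.63], [-171.15, -9.14], [-177.46, 177.46]. Speed limits (degrees/s): [159.86, 159.86, 180, 180, 180, 180].

## Interface

Orientations are given as [roll, pitch, yaw] about the fixed x, y, z axes, in that order (R = Rz(yaw) Ry(pitch) Rx(roll)).
In Python, from plant import r gives the robot as it stands. Calls block until the motion is done:
- r.move_ptp(position, orientation): joint-space move of the TCP to a pose.
- r.line_to(position, ori=None, rate=0.15, max_force=None): straight line of the TCP; ori=None keeps the orientation; rate is the mean speed in m/s. With max_force (N) it stops when the force on the tool has changed by that much, and returns True; else False.
- r.move_joints(angles): joint-space move.
- r.command_gripper(opening, grip_force=None): finger opening in m; grip_force is the grip in N (None keeps the last); returns when the fingers have stopped.
- r.hold(seconds).
- r.ik(position, orientation): joint angles nearest the present ones, or None.
- r.get_image(name): name is "scene" or "top"; returns the picture (384x512x3 uint8, red, green, blue); there is no depth.
- r.camera_info(name): a dict with "K" (3x3 intrinsics, pixels), "k1" (the pictures are not rectified: a ray, as slopes to the right and down, at radius r is drawn at 1 + k1 r^2 times it, then the intrinsics apply), "R" (3x3) and "t" (3): a world point X has camera coordinates R X + t. Camera axes: x right, y down, z forward; pixel columns grow to the right and rows downward; lengths in m; the calibration is good to about 2 mm. A picture is of the moment at which its call begins. camera_info takes no time and is no camera call.
A pose or a line that the arm cannot do raises r.PlanningError and nothing moves.
- r.hand_in(): hands the job in; it is judged then, once.
Trained networks look in the newest picture that a camera, given by its name, has taken for a name from the list of things; names that differ only in an ending like _2 or _b are one class to them, and where a whole thing is asked for, a point or a joint stands for the part that bears it (a point fixed in the world has none). Each returns a list of dicts, best first, with "confidence" (0 to 1); they miss things now and then, are a little off and sometimes report something else, mostly with a low value. They report only what shows in the picture. A call takes as long as a camera call. They do not tell look-alikes from the thing itself.
- r.look_for(label, camera): "position" ([x, y, z] in m, in world coordinates, good to about 4 mm: the middle of the surface that is visible of it).
- r.cut_out(label, camera): "pixels" (384x512 bool, what is visible of it).
- r.tip_of(label, camera): "position" ([x, y, z] in m, in world coordinates, good to about 4 mm: a listed point, or the origin of a listed thing).
Readings, each from a call of its own:
- r.read_time(): time.
- r.read_q(): joint angles.
- r.read_joint_vel(): joint speeds.
- r.read_joint_efforts(): joint torques, N m.
- r.read_ee_pos(): TCP position.
- r.read_tool_rot(): TCP orientation.
- r.read_contact_force(): force on the tool from outside, world axes, zero at the start.
- r.read_wrist_torque(): the same for the moment, N m.
- r.read_gripper_width(): finger opening in m.
- r.read_finger_force(): force on a finger pad.
Only numpy, scipy, OpenCV 4.12 (cv2) and the standard library are available. Lean on these libraries where they do the work, as an engineer would, in place of code of your own. Each camera call takes 0.05 s, during which the arm holds its last target. There are 200 camera calls.

## Task

Get the gel-plate cassette that lies on its back in the casting stand ready for pouring: with gentle pushes and without gripping the plates, slide it along the trough fully against the side cheek and raise it from under its free edge until it stands on its thin edge, leaning on the back plate; do not let it fall back. Then swing the press arm across over its top until the arm meets its stop, and turn the black knob clockwise until the gauge pointer stands at the long thick set mark; never wind it as far as the last tick, which would crack the plates. Leave the things around the stand where they are.

Things in the scene. Friction and masses are not known exactly. Their poses are not given: they have to be found in the camera images.
- stand: Grey casting stand, fixed to the bench, 112 mm deep (x -52 to 60), 220 wide (y -81 to 139), base 14 high. Origin on the bench under the middle of the cassette's home place; x points from open front to back plate, y along the trough, away from the side cheek (x rather to the robot's left, y towards the robot). Aluminium back plate: foot at x = 30 mm, z = 16, leans 5 degrees back, top at z = 107.
- trough_home (a point): Point on the rubber floor of the trough (stand x 25, y 0, z 16 mm): where the cassette's origin belongs. The trough runs along the stand's y between a 3 mm high kerb (inner face at x = 15) and the foot of the back plate (x = 30); its +y end is open.
- front_rest (a point): Top of the front rest, a steel rod of 8 mm diameter along the stand's y, at stand x = -40, z = 38 mm, from the cheek to y = 60; no part of the stand between it and the trough is higher, and none is in front of x = -52.
- cheek_face (a point): Inner face of the side cheek at the -y end of the trough (stand y = -65 mm); the wall spans stand x -50 to 46, 50 mm high, 92 mm high behind x = 24. The cassette is home when its side touches it.
- cassette: Loose flat cassette, 130 wide x 110 tall x 10 mm thick, about 0.3 kg: white ceramic plate 4 thick, black spacers 2, glass plate 4 that is 10 shorter at the top. Origin: middle of the bottom thin face, on which it is to stand. Axes: z up the plates, y along the width, x through the thickness (glass at -5, ceramic at +5 mm). Standing home they agree with the stand's but for the 5 degree lean.
- top_edge (a point): Middle of the ceramic plate's top edge, 110 mm up the cassette. At the start the cassette slopes 18 degrees up to the stand's front (-x): bottom face in the trough by the back plate, ceramic up, glass on the front rest, this edge 50 mm above the bench, 35 past the rest; it lies 14 to 32 mm off home (+y). It slides at about 2 N and stands alone once it leans on the back plate.
- press_arm (a joint): Hinge angle (rad) of the aluminium press arm. 0: across over the home place, at its stop, pointing along the stand's -y; grows as it is swung away counter-clockwise from above, to the rear over the back plate (1.57: along the stand's +x). Starts at 0.55 to 1.0; stays where left, friction 0.06 N m. Arm bar 22 mm wide, 157 to 168 mm above the bench; knob axis 122 mm from the hinge axis.
- pivot_point (a point): On the arm's vertical hinge axis (stand x 36, y 122 mm), at the arm's mid height, 163 mm above the bench; post of 18 mm diameter below.
- bar_mid (a point): Point on the arm's middle line, 55 mm from the hinge axis, 163 mm above the bench. The arm's sides are plain, upright and 11 mm from this line; pushing its rear side (the one towards the stand's +x when across) brings it across.
- press_knob (a joint): Turn of the black knob (rad), growing clockwise seen from above, range 0 to 4, friction 0.1 N m, starts at 0 to 0.5. Its quick screw lowers the sprung foot 4 mm per rad. Fully back (0) the foot is 3.5 mm above the standing cassette's top edge; after contact, turning compresses the spring (1.5 N per mm).
- knob_grip (a point): On the vertical axis of the black fluted knob, at gripping height, 199 mm above the bench. Knob 40 mm diameter, straight sides 189 to 209 mm above the bench, top 213. Below it the arm's end boss (34 mm diameter) is at 169 to 173 mm and the scale plate and pointer reach 158 mm. The lower edge of the monitor hangs 0.70 m ahead of the robot base, 210 mm above the bench.
- gauge_pointer (a joint): Angle (rad) of the dark 42 mm pointer over the white scale plate that is carried under the arm's end, on the front (-x) side of the knob, and goes down with the screw: 0.1 rad per mm that the foot is pushed in. 0: foot free; set mark at 0.60; last tick at 0.95. After contact it grows 0.4 rad per rad of the knob.
- set_mark (a point): The long thick black line on the white scale plate, 40 mm from the pointer's pivot; moves with the arm and the screw. All other ticks are short and thin.
- pointer_tip (a point): Free end of the gauge pointer, 39 mm from its pivot.
- mouse: Black computer mouse, 106 x 61 x 36 mm, bystander; origin under its middle.
- timer: Bench timer lying flat, 66 x 64 x 17 mm, bystander; origin under its middle.
- stain_bottle: Brown dropper bottle, 33 mm diameter, 104 mm high, bystander; origin under its middle.
- tip_box: Blue pipette tip box with clear lid, 89 x 118 x 63 mm, bystander; origin under its middle.
Things that resemble listed ones, but are neither listed nor needed, are in the scene too. There is more than one size of the cassette; the job needs the larger.

How it is judged (in metres and radians):
On the way, in this order (a step that is already met when the one before it is completed fails the run):
1. the cassette stands on its thin edge in the trough, against the side cheek and leaning on the back plate (angle between cassette's own z axis and vertical below 0.16 rad and y of cassette in the frame of stand between -0.005 and 0.005 m and z of cassette in the frame of stand between 0.012 and 0.02 m and x of cassette in the frame of stand between 0.018 and 0.031 m), for 0.2 s.
2. the press arm is swung across against its stop (all of step 1 and value of joint press_arm below 0.08 rad), for 0.2 s.
3. the gauge pointer stands at the set mark (all of step 2 and value of joint gauge_pointer between 0.48 and 0.72 rad), for 0.2 s.
At the end, for the whole second after the job is handed in: The cassette stands on its bottom edge on the trough floor within 9 degrees (0.16 rad) of upright and 5 mm of its home place at the cheek; the press arm is within 0.08 rad of its stop; the pointer is within 0.12 rad of the set mark (0.48 to 0.72); all is at rest (all of step 3 and linear speed of cassette below 0.01 m/s and angular speed of cassette below 0.1 rad/s and velocity of joint gauge_pointer between -0.05 and 0.05 rad/s); the robot touches nothing.
It fails at once if the knob is wound until the pointer reaches the last tick (0.95 rad) (value of joint gauge_pointer above 0.95 rad).
It fails at once if the cassette falls (turns faster than 4 rad/s) (angular speed of cassette above 4 rad/s).
It fails at once if the fingers press or squeeze the cassette with more than 60 N (contact force between the fingers and cassette above 60 N).
It fails at once if the mouse, timer, stain bottle or tip box is moved by more than 20 mm (distance of any of mouse, timer, stain_bottle, tip_box from where it was at the start of the episode above 0.02 m).
It also fails if it takes over 72 s, if anything falls off the work surface, if the arm or the gripper's body presses on something with over 40 N, if the wrist force passes 120 N, or if a joint passes its speed limit or range.

## Working session

There is one attempt and no reset: what is moved stays moved. The work goes in short steps, each a Python script; the robot and the scene stay as the last script left them, time stands still between calls to the robot, and variables do not carry over. Pictures are saved under pics/ and viewed, at most 10 in all, crops included, and the job is handed in when it is done.

```bash
mkdir -p pics; ls; cat > h.py <<'E'
import numpy as np, cv2
from plant import r
def save(cam,name,box=None,scale=1):
    im=r.get_image(cam)
    if box: im=im[box[1]:box[3],box[0]:box[2]]
    if scale!=1: im=cv2.resize(im,None,fx=scale,fy=scale,interpolation=cv2.INTER_CUBIC)
    cv2.imwrite('pics/'+name,im[:,:,::-1])
def proj(cam,X):
    c=r.camera_info(cam);K=np.array(c['K']);p=np.array(c['R'])@np.array(X,float)+np.array(c['t'])
    s=p[:2]/p[2];s=s*(1+c['k1']*(s@s));return K[:2,:2]@s+K[:2,2]
def ray(cam,uv):
    c=r.camera_info(cam);K=np.array(c['K']);R=np.array(c['R']);d=np.linalg.solve(K[:2,:2],np.array(uv,float)-K[:2,2]);s=d.copy()
    for _ in range(20): s=d/(1+c['k1']*(s@s))
    return -R.T@np.array(c['t']),R.T@np.array([s[0],s[1],1])
def atz(cam,uv,z):
    o,d=ray(cam,uv);return o+d*(z-o[2])/d[2]
E
python3 - <<'E'
from h import *
np.set_printoptions(precision=4,suppress=True)
a=r.get_image('scene');b=r.get_image('top')
cv2.imwrite('pics/a.png',np.hstack([a,b])[:,:,::-1].repeat(1,0)[:, :] if 0 else a[:,:,::-1]);cv2.imwrite('pics/b.png',b[:,:,::-1])
for c in('scene','top'):
  i=r.camera_info(c);print(c,-np.array(i['R']).T@i['t'],np.array(i['R'])[2])
  for l in ['stand','trough_home','front_rest','cheek_face','cassette','top_edge','pivot_point','bar_mid','knob_grip','pointer_tip','set_mark','mouse','timer','stain_bottle','tip_box']:
    print(c,l,[(np.round(d['position'],3).tolist(),round(d['confidence'],2)) for d in r.tip_of(l,c)[:3]])
E
```

```text
pics
scene [-0.3017  0.9268  0.9371] [ 0.5488 -0.6543 -0.5203]
scene stand []
scene trough_home []
scene front_rest []
scene cheek_face []
scene cassette [([0.528, -0.094, 0.004], 0.66)]
scene top_edge [([0.521, 0.028, 0.056], 0.62)]
scene pivot_point [([0.418, -0.474, 0.001], 0.35)]
scene bar_mid []
scene knob_grip [([0.601, -0.288, -0.001], 0.74), ([0.605, 0.197, 0.2], 0.44)]
scene pointer_tip []
scene set_mark []
scene mouse [([0.599, -0.289, -0.001], 0.45)]
scene timer [([0.446, -0.308, -0.001], 0.58)]
scene stain_bottle [([0.415, 0.308, -0.002], 0.52)]
scene tip_box [([0.419, -0.475, -0.002], 0.62)]
top [ 0.3253 -0.0753  1.7543] [ 0.1285 -0.0072 -0.9917]
top stand [([0.572, 0.089, 0.001], 0.96), ([0.419, 0.306, -0.003], 0.38)]
top trough_home [([0.588, 0.109, 0.016], 0.86)]
top front_rest [([0.6, 0.192, 0.201], 0.74), ([0.552, 0.05, 0.036], 0.71)]
top cheek_face [([0.629, 0.058, 0.033], 0.6)]
top cassette [([0.525, -0.093, 0.003], 0.89), ([0.566, 0.125, 0.027], 0.58)]
top top_edge [([0.592, -0.141, 0.008], 0.84), ([0.52, 0.031, 0.058], 0.75)]
top pivot_point [([0.485, 0.173, 0.161], 0.91)]
top bar_mid [([0.536, 0.184, 0.164], 0.81)]
top knob_grip [([0.599, 0.191, 0.198], 0.57)]
top pointer_tip []
top set_mark [([0.62, 0.133, 0.155], 0.75)]
top mouse [([0.593, -0.288, -0.0], 0.83)]
top timer [([0.448, -0.308, -0.002], 0.8)]
top stain_bottle [([0.418, 0.308, 0.001], 0.62)]
top tip_box [([0.419, -0.468, 0.002], 0.76), ([0.604, 0.192, 0.198], 0.32), ([0.572, 0.089, -0.0], 0.17)]
```

View pics/a.png

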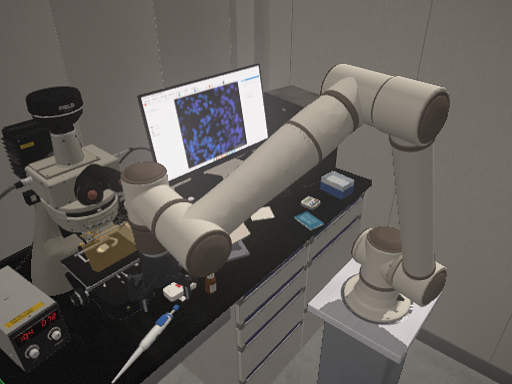

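```bash
python3 - <<'E'
import cv2
from h import proj
import numpy as np
b=cv2.imread('pics/b.png');u,v=proj('top',[.57,.09,.05]).astype(int);print(u,v)
b=b[max(v-75,0):v+75,max(0,u-100):u+100];print(max(v-75,0),max(0,u-100));cv2.imwrite('pics/b2.png',cv2.resize(b,None,fx=4,fy=4,interpolation=cv2.INTER_CUBIC))
E
```

```text
205 180
105 105
```

View pics/b.png

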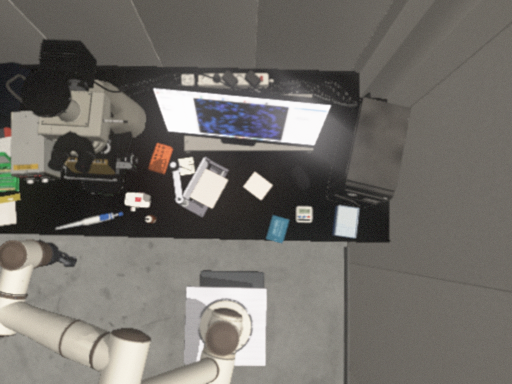

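View pics/b2.png

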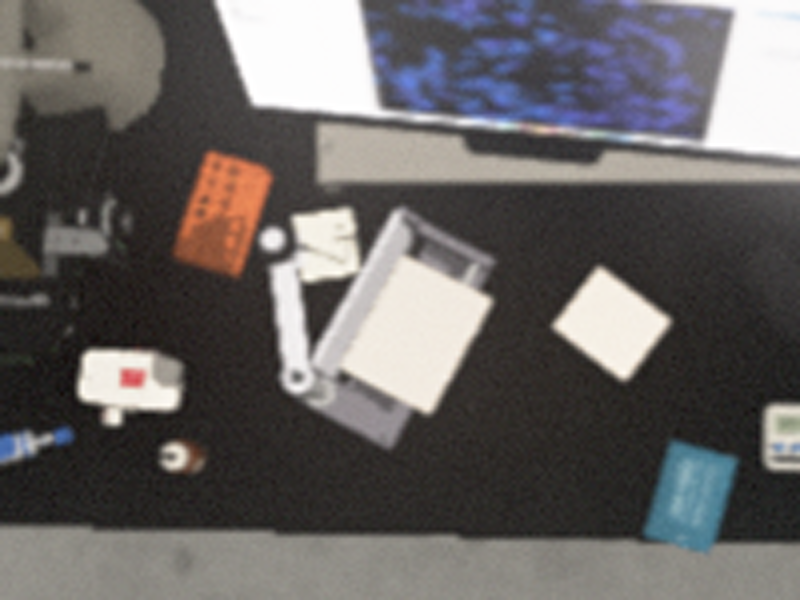

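The top picture shows two cassette-like white plates. The large one is in the stand, around full-image (208,188), next to the arm with its hinge at (179,200) and knob at (173,165). The smaller one lies flat on the bench at (258,186). The job needs the one in the stand: it is larger, slopes up to the front and rests on the rod. The 4x crop confirms this. Next I'll clear the robot arm from the scene view and measure.

```bash
cat > m1.py <<'E'
from h import *
np.set_printoptions(precision=4,suppress=True)
r.line_to([0.278,0.56,0.45]); r.move_ptp([0.36,-0.25,0.40],[180,0,0]); r.command_gripper(0.0)
print(r.read_time(), r.read_contact_force(), r.read_q(), r.read_ee_pos(), r.read_tool_rot())
a=r.get_image('scene');b=r.get_image('top')
cv2.imwrite('pics/c.png',a[:,:,::-1]);cv2.imwrite('pics/d.png',b[:,:,::-1])
u,v=proj('scene',[.57,.09,.08]).astype(int);print(u,v,u-80,v-60)
cv2.imwrite('pics/c2.png',cv2.resize(a[v-60:v+60,max(u-80,0):u+80],None,fx=5,fy=5,interpolation=cv2.INTER_CUBIC)[:,:,::-1])
for l in ['stand','trough_home','front_rest','cheek_face','cassette','top_edge','pivot_point','bar_mid','knob_grip','pointer_tip','set_mark']:
  for c in('scene','top'):
    print(c,l,[(np.round(d['position'],3).tolist(),round(d['confidence'],2)) for d in r.tip_of(l,c)[:3]])
# cutout of cassette -> min rect
for c in('scene','top'):
  for d in r.cut_out('cassette',c)[:2]:
    m=d['pixels'].astype(np.uint8);cn=max(cv2.findContours(m,0,2)[0],key=cv2.contourArea)
    print(c,d['confidence'],m.sum(),cv2.minAreaRect(cn))
print(r.read_time())
E
python3 m1.py
```

```text
5.6833 [ 0.4629  0.4512 -0.0468] [-13.3984   3.7291 -24.5747   0.0007 -61.6956 103.396 ] [ 0.36 -0.25  0.4 ] [179.9993  -0.0004  -0.0021]
221 220 141 160
scene stand [([0.572, 0.088, 0.002], 0.73)]
top stand [([0.571, 0.089, -0.0], 0.59)]
scene trough_home [([0.582, 0.108, 0.014], 0.6), ([0.518, 0.03, 0.06], 0.57)]
top trough_home [([0.585, 0.111, 0.017], 0.62)]
scene front_rest [([0.555, 0.05, 0.036], 0.62)]
top front_rest [([0.556, 0.049, 0.034], 0.75)]
scene cheek_face [([0.632, 0.06, 0.038], 0.84)]
top cheek_face [([0.631, 0.06, 0.034], 0.83)]
scene cassette [([0.564, 0.128, 0.021], 0.89), ([0.531, -0.098, 0.002], 0.82), ([0.421, -0.473, -0.0], 0.58)]
top cassette [([0.527, -0.092, 0.005], 0.87), ([0.571, 0.127, 0.023], 0.77)]
scene top_edge [([0.516, 0.031, 0.059], 0.98), ([0.59, -0.145, 0.007], 0.57)]
top top_edge [([0.516, 0.034, 0.053], 0.92), ([0.592, -0.139, 0.004], 0.8)]
scene pivot_point [([0.484, 0.175, 0.164], 0.65), ([0.601, 0.196, 0.2], 0.57), ([0.445, -0.31, -0.001], 0.34)]
top pivot_point [([0.481, 0.177, 0.165], 0.63)]
scene bar_mid [([0.538, 0.184, 0.165], 0.96)]

[... 160 characters left out ...]
7), ([0.57, 0.093, 0.002], 0.23)]
scene pointer_tip [([0.616, 0.135, 0.154], 0.52)]
top pointer_tip []
scene set_mark [([0.614, 0.137, 0.152], 0.41)]
top set_mark [([0.618, 0.133, 0.15], 0.5), ([0.517, 0.03, 0.057], 0.42)]
scene 0.91 519 ((233.0000457763672, 229.50003051757812), (25.043960571289062, 26.385601043701172), 63.43495178222656)
scene 0.65 309 ((260.3240051269531, 213.03199768066406), (14.131950378417969, 24.23897933959961), 79.69515228271484)
top 0.94 822 ((207.42051696777344, 187.61070251464844), (25.980789184570312, 33.613128662109375), 27.552812576293945)
top 0.72 424 ((256.76470947265625, 185.55882263183594), (25.210290908813477, 18.693342208862305), 30.963754653930664)
6.9833
```

View pics/c2.png

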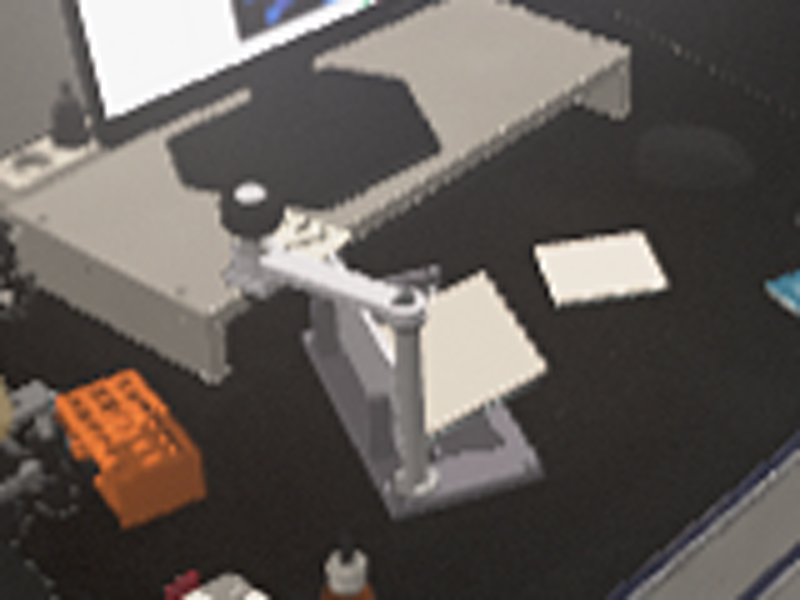

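```bash
cat > fit.py <<'E'
import numpy as np
from scipy.optimize import least_squares
P=[([0,0],(.5715,.0885),1),([25,0],(.585,.1095),1),([-40,0],(.5555,.0495),1),([36,122],(.4833,.1748),1.5)]
f=lambda p:np.concatenate([w*(p[:2]+np.array([[np.cos(p[2]),-np.sin(p[2])],[np.sin(p[2]),np.cos(p[2])]])@(np.array(a)/1e3)-m) for a,m,w in P])
s=least_squares(f,[.57,.09,1.08]);o=s.x[:2];th=s.x[2];print(s.x,np.degrees(th),(s.fun*1e3).round(1))
R=np.array([[np.cos(th),-np.sin(th)],[np.sin(th),np.cos(th)]])
for n,m in dict(cheek=(.6315,.06),cass=(.5675,.1275),top=(.5165,.0318),bar=(.5375,.184),knob=(.603,.195),mark=(.616,.135)).items(): print(n,(R.T@(np.array(m)-o)*1e3).round(1))
E
python3 fit.py; python3 - <<'E'
from h import *
th=np.radians(62);x=np.array([np.cos(th),np.sin(th)])
# IK feasibility for raise: finger dir f, tool y along stand y
for t in (30,40,50):
  for s,z in((-.07,.04),(-.03,.09),(.02,.105)):
    for sg in (1,-1):
      f=np.array([x[0]*np.cos(np.radians(t)),x[1]*np.cos(np.radians(t)),-np.sin(np.radians(t))])
      ty=sg*np.array([-x[1],x[0],0]);Rm=np.c_[np.cross(ty,f),ty,f]
      from scipy.spatial.transform import Rotation as Ro
      e=Ro.from_matrix(Rm).as_euler('xyz',degrees=True)
      p=np.r_[np.array([.5715,.0885])+s*x,z]-.173*f
      q=r.ik(p,e);print(t,s,sg,p.round(3),e.round(1),None if q is None else np.round(q,0))
E
```

```text
[0.57361843 0.0865591  1.0857869 ] 62.21100664407155 [ 2.1 -1.9  0.3 -0.8 -0.5  1.7 -1.2  0.7]
cheek [  3.5 -63.6]
cass [33.4 24.5]
top [-75.1  25. ]
bar [69.4 77.4]
knob [109.6  24.6]
mark [ 62.6 -14.9]
30 -0.07 1 [ 0.468 -0.106  0.126] [-180.   60. -118.] [-21.  36. -17. -76. -62.  47.]
30 -0.07 -1 [ 0.468 -0.106  0.126] [180. -60.  62.] [ -21.   36.  -17.  -76.  -62. -133.]
30 -0.03 1 [ 0.487 -0.07   0.176] [-180.   60. -118.] [-16.  30. -16. -76. -61.  39.]
30 -0.03 -1 [ 0.487 -0.07   0.176] [180. -60.  62.] [ -16.   30.  -16.  -76.  -61. -141.]
30 0.02 1 [ 0.511 -0.026  0.191] [-180.   60. -118.] [-10.  29. -14. -77. -58.  35.]
30 0.02 -1 [ 0.511 -0.026  0.191] [180. -60.  62.] [ -10.   29.  -14.  -77.  -58. -145.]
40 -0.07 1 [ 0.476 -0.09   0.151] [ 180.   50. -118.] [-15.  31. -17. -68. -53.  36.]
40 -0.07 -1 [ 0.476 -0.09   0.151] [180. -50.  62.] [ -15.   31.  -17.  -68.  -53. -144.]
40 -0.03 1 [ 0.495 -0.055  0.201] [ 180.   50. -118.] [ -9.  26. -15. -66. -53.  26.]
40 -0.03 -1 [ 0.495 -0.055  0.201] [180. -50.  62.] [  -9.   26.  -15.  -66.  -53. -154.]
40 0.02 1 [ 0.519 -0.011  0.216] [ 180.   50. -118.] [ -4.  25. -13. -66. -50.  21.]
40 0.02 -1 [ 0.519 -0.011  0.216] [180. -50.  62.] [  -4.   25.  -13.  -66.  -50. -159.]
50 -0.07 1 [ 0.486 -0.071  0.173] [-180.   40. -118.] [ -7.  27. -18. -58. -45.  22.]
50 -0.07 -1 [ 0.486 -0.071  0.173] [180. -40.  62.] [  -7.   27.  -18.  -58.  -45. -158.]
50 -0.03 1 [ 0.505 -0.036  0.223] [-180.   40. -118.] [ -1.  23. -16. -54. -46.  11.]
50 -0.03 -1 [ 0.505 -0.036  0.223] [180. -40.  62.] [  -1.   23.  -16.  -54.  -46. -169.]
50 0.02 1 [0.529 0.008 0.238] [-180.   40. -118.] [  4.  23. -13. -52. -43.   4.]
50 0.02 -1 [0.529 0.008 0.238] [180. -40.  62.] [   4.   23.  -13.  -52.  -43. -176.]
```

```bash
cat >> h.py <<'E'
from scipy.spatial.transform import Rotation as Ro
O=np.array([.5736,.0866]);TH=np.radians(62.2);SR=np.array([[np.cos(TH),-np.sin(TH)],[np.sin(TH),np.cos(TH)]])
def W(x,y,z): return np.r_[O+SR@np.array([x,y])/1e3,z/1e3]   # stand mm -> world
def S(p): p=np.array(p);return np.r_[SR.T@(p[:2]-O)*1e3,p[2]*1e3].round(1)
np.set_printoptions(precision=4,suppress=True)
def tilt(t):
    t=np.radians(t);f=np.r_[SR[:,0]*np.cos(t),-np.sin(t)];ty=np.r_[SR[:,1],0]
    return f,Ro.from_matrix(np.c_[np.cross(ty,f),ty,f]).as_euler('xyz',degrees=True)
DOWN=[180,0,-27.8]
E
cat > s1.py <<'E'
from h import *
r.move_ptp(W(-38,125,330),DOWN); print(r.read_q())
r.line_to(W(-38,125,213)); f0=np.array(r.read_contact_force())
h=r.line_to(W(-38,70,213),rate=.025,max_force=8)
f=np.array(r.read_contact_force());p=S(r.read_ee_pos());print(h,p,f-f0)
r.line_to(W(-38,p[1]+20,213)); r.line_to(W(-38,p[1]+20,330))
r.get_image('top');r.get_image('scene')
for c in('scene','top'):
  for l in('cassette','top_edge'): print(c,l,[(S(d['position']),round(d['confidence'],2)) for d in r.tip_of(l,c)[:2]])
print(r.read_time())
E
python3 s1.py
```

```text
[ 34.3511  10.1767 -28.261    0.0046 -51.5609  27.8231]
True [-38.2  75.2 212.5] [ 0.4496  1.2104 -0.0264]
scene cassette [(array([32.2,  3.4, 20.7]), 0.89), (array([-181. ,  -44.3,    1. ]), 0.71)]
scene top_edge [(array([-193.8, -119.4,    4.5]), 0.66), (array([-76.4,  -4.2,  60.3]), 0.56)]
top cassette [(array([35. , -1.2, 23.4]), 0.85)]
top top_edge [(array([-74. ,  -4.1,  55.4]), 0.88), (array([-194. , -122. ,    6.2]), 0.76)]
12.625
```

```bash
cat > s2.py <<'E'
from h import *
t=40;f,e=tilt(t);T=np.radians(t);Y=0;s=12
fx=np.array([np.cos(T),-np.sin(T)]);u=np.array([np.sin(T),np.cos(T)])
def tcp(C):
    p=np.array(C)-11*u-173*fx;return W(p[0],Y,p[1])
def Cat(ph):
    a=np.radians(ph);P=np.array([30-10*np.sin(a),16]);d=np.array([-np.cos(a),np.sin(a)])
    return P+100*d+s*fx if ph<t else P+(100-s)*d
C0=Cat(18)-np.array([0,8])
r.line_to(W(-120,40,400)); r.move_ptp(tcp(C0-90*fx+[0,25]),e)
print(r.read_q()); f0=np.array(r.read_contact_force())
r.line_to(tcp(C0-90*fx)); print('ap',r.line_to(tcp(C0),rate=.08,max_force=8), np.array(r.read_contact_force())-f0)
for ph in (18,22,27,33,40,47,54,61,68,75,82,87):
    h=r.line_to(tcp(Cat(ph)),rate=.05,max_force=25)
    print(ph,h,np.round(np.array(r.read_contact_force())-f0,1))
    if h: break
print(r.read_time())
r.get_image('top');r.get_image('scene');save('scene','e.png',(150,170,310,290),4)
for c in('scene','top'):
  for l in('cassette','top_edge'): print(c,l,[(S(d['position']),round(d['confidence'],2)) for d in r.tip_of(l,c)[:2]])
E
python3 s2.py
```

```text
[-20.3802  24.0517 -16.3907 -60.6686 -60.5734  29.9396]
ap False [-0.3163 -0.4383 -0.2455]
18 False [ 0.  -1.  -0.5]
22 False [-1.5 -1.9 -1.1]
27 False [-1.1 -1.2 -1.8]
33 False [-1.4 -2.5 -0.9]
40 False [ 0.5 -0.7 -0.4]
47 False [-0.8 -1.5 -1.3]
54 False [ 0.5 -1.6  0.1]
61 False [-0.  -0.2 -0.7]
68 False [-0.5 -0.1 -0.2]
75 False [ 0.9 -0.7 -0.7]
82 False [ 0.5 -0.7 -1. ]
87 False [-0.9 -0.2 -0.4]
20.2333
scene cassette [(array([-180.2,  -45.2,    3.2]), 0.76)]
scene top_edge [(array([ 34.8,  -3. , 128.6]), 0.63), (array([-194.7, -121.4,    4.6]), 0.53)]
top cassette [(array([28.5, -3.4, 21.7]), 0.82), (array([-179.6,  -45.3,    3.1]), 0.4)]
top top_edge [(array([ 35.4,  -0.2, 125.2]), 0.56), (array([-193. , -126.1,    7. ]), 0.49)]
```

View pics/e.png

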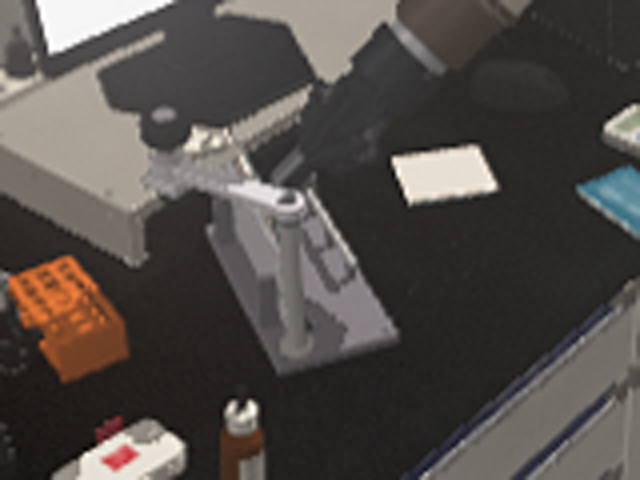

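The picture shows the cassette upright against the back plate: its thin edge is near crop (240,150), the finger is at (290,165), and the arm is still swung away. The measured top edge (x 35, z 127) agrees with a 5° lean. I'll push it gently to seat it, then retract and check its place.

```bash
cat > s3.py <<'E'
from h import *
p=S(r.read_ee_pos()); f0=np.array(r.read_contact_force())
h=r.line_to(W(p[0]+18,p[1],p[2]),rate=.03,max_force=6);q=S(r.read_ee_pos())
print(h,p,q,np.array(r.read_contact_force())-f0)
r.line_to(W(p[0]-60,p[1],p[2])); r.line_to(W(p[0]-60,p[1],p[2]+120))
r.move_ptp(W(-110,20,420),DOWN)
r.get_image('top');r.get_image('scene')
for _ in range(2):
 for c in('scene','top'):
  r.get_image(c)
  for l in('cassette','top_edge','bar_mid','knob_grip','pivot_point','cheek_face'): print(c,l,[(S(d['position']),round(d['confidence'],2)) for d in r.tip_of(l,c)[:2]])
print(r.read_time(),r.read_q())
E
python3 s3.py
```

```text
True [-124.3    0.   206.6] [-109.5   -0.   206.5] [-0.3284 -1.6844  3.844 ]
scene cassette [(array([-181.1,  -46.7,    1.9]), 0.59)]
scene top_edge [(array([-196.8, -121.3,    8.8]), 0.8), (array([ 31. ,  -5.2, 127.6]), 0.44)]
scene bar_mid [(array([-40.1,  -0.7,  34.4]), 0.55)]
scene knob_grip [(array([108.9,  26.3, 201.5]), 0.54), (array([ 65.6, -13.6, 151.2]), 0.24)]
scene pivot_point [(array([ 41. , 119.7, 163.5]), 0.81)]
scene cheek_face [(array([  3.3, -63.8,  41.5]), 0.66)]
top cassette [(array([-178.3,  -41.9,    4. ]), 0.78), (array([29.3, -0.5, 19.1]), 0.63)]
top top_edge [(array([-191.2, -123.8,    3.7]), 0.73), (array([  3.5, -66.3,  33.4]), 0.61)]
top bar_mid [(array([ 66.9,  79.7, 163.6]), 0.69)]
top knob_grip [(array([107.6,  26.2, 201.4]), 0.68)]
top pivot_point [(array([ 36.4, 119.5, 161.3]), 0.7)]
top cheek_face [(array([ -1.6, -65.2,  36.7]), 0.83), (array([-43.5,  -0.3,  32.4]), 0.16)]
scene cassette [(array([-178.5,  -44.5,    5.9]), 0.64)]
scene top_edge [(array([-196. , -121.2,    6.6]), 0.67), (array([ 24.9,  -2.1, 126.2]), 0.52)]
scene bar_mid [(array([ 71.6,  78.6, 162.1]), 0.69)]
scene knob_grip [(array([110.9,  26.9, 199.6]), 0.58)]
scene pivot_point [(array([ 37. , 119.6, 163.2]), 0.91)]
scene cheek_face [(array([  4.5, -66.7,  38.8]), 0.68)]
top cassette [(array([-178.7,  -44.4,    4.8]), 0.97), (array([30.9, -3.5, 21.4]), 0.48)]
top top_edge [(array([-191.1, -124.3,    6.2]), 0.96), (array([ 33.1,  -1.2, 122.2]), 0.65)]
top bar_mid [(array([ 70. ,  77.8, 162. ]), 0.59)]
top knob_grip [(array([106.1,  23.6, 199.8]), 0.46)]
top pivot_point [(array([ 40.5, 121.6, 158. ]), 0.75)]
top cheek_face [(array([  1.4, -62.2,  32.5]), 0.65), (array([ 68. ,  77.5, 161.4]), 0.48)]
25.1333 [ 18.3073   9.5877 -14.673    0.0005 -65.7378  43.8924]
```

```bash
cat > s4.py <<'E'
from h import *
H=np.array([38,120.5]);Z=152+173;L=60
def fc(a,gap): 
    off=11+11*np.cos(a)+14.5*np.sin(a)+gap
    p=H+L*np.array([np.sin(a),-np.cos(a)])+off*np.array([np.cos(a),np.sin(a)]);return p
p=fc(.64,14); ori=[180,0,-117.8]
r.move_ptp(W(p[0],p[1],430),ori); print(r.read_q())
print('dn',r.line_to(W(*p,Z),max_force=8)); f0=np.array(r.read_contact_force())
for a in (.62,.5,.38,.26,.16,.1,.04,-.03,-.1,-.17):
    h=r.line_to(W(*fc(a,0),Z),rate=.05 if a>.2 else .03,max_force=6)
    print(a,h,S(r.read_ee_pos()),SR.T@(np.array(r.read_contact_force())-f0)[:2])
    if h: break
q=S(r.read_ee_pos());r.line_to(W(q[0]+25,q[1],Z));r.line_to(W(q[0]+25,q[1],430));r.move_ptp(W(-110,20,430),DOWN)
for c in('scene','top'):
 r.get_image(c)
 for l in('cassette','top_edge','bar_mid','knob_grip','pivot_point','set_mark','pointer_tip'): print(c,l,[(S(d['position']),round(d['confidence'],2)) for d in r.tip_of(l,c)[:2]])
save('scene','f.png',(165,170,265,245),8)
print(r.read_time(),r.read_q())
E
python3 s4.py
```

```text
[ 38.8205  17.0579  -3.246    0.0005 -69.7022 -66.6181]
dn False
0.62 False [ 95.6  87.9 325.3] [0.6436 0.433 ]
0.5 False [ 90.8  80.8 325. ] [1.3706 0.0258]
0.38 False [ 84.7  74.3 325. ] [1.0929 0.4292]
0.26 False [ 77.6  68.8 325. ] [1.2696 0.7844]
0.16 False [ 71.2  65.  325. ] [ 0.8155 -0.9062]
0.1 False [ 67.  63. 325.] [ 1.5706 -0.5701]
0.04 False [ 62.7  61.4 325. ] [1.2882 0.6349]
-0.03 False [ 57.8  59.9 325. ] [3.4273 1.1359]
-0.1 True [ 56.5  59.8 325. ] [3.7304 1.3214]
scene cassette [(array([-180.8,  -44.2,    0.4]), 0.73)]
scene top_edge [(array([-195.7, -123.7,    5.3]), 0.76), (array([ 28.8,  -3.6, 128. ]), 0.45)]
scene bar_mid [(array([ 34.7,  67.4, 165.5]), 0.8)]
scene knob_grip [(array([ 35.3,  -2. , 199. ]), 0.45), (array([ 39.3, 124.2, 162.9]), 0.29)]
scene pivot_point [(array([ 37.1, 119.7, 165. ]), 0.96)]
scene set_mark [(array([118.6, 241.6,   2. ]), 0.67), (array([-24.9,  -2.6, 149.1]), 0.43)]
scene pointer_tip []
top cassette [(array([ 38.2, 121.3, 160.1]), 0.7), (array([-177.2,  -41.1,    5.7]), 0.68)]
top top_edge [(array([-192.7, -122.2,    6.8]), 0.91)]
top bar_mid []
top knob_grip [(array([ 34.3,  -3.3, 201.9]), 0.59)]
top pivot_point [(array([ 37.6, 121.3, 164.1]), 0.69)]
top set_mark []
top pointer_tip [(array([-406.5,  -72.5,    2. ]), 0.52)]
34.2917 [ 18.303    9.1669 -13.7086  -0.0004 -67.1213  43.8943]
```

View pics/f.png

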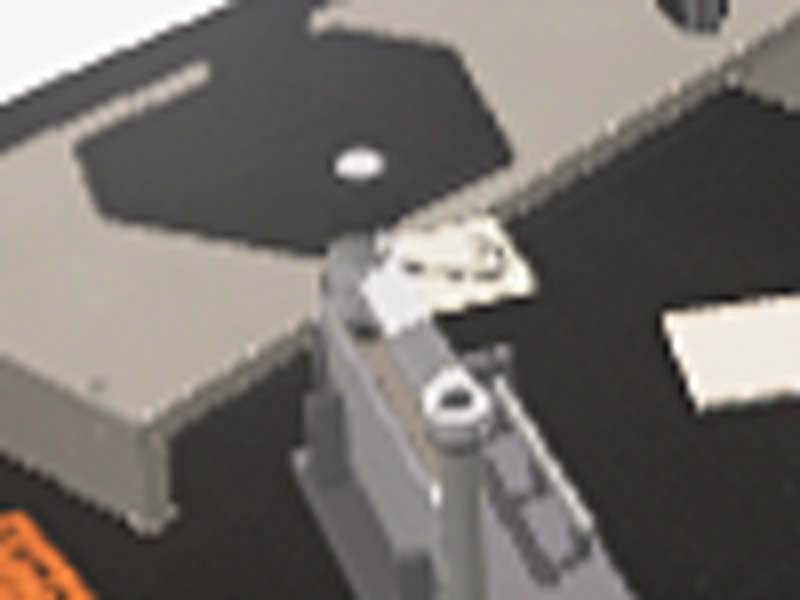

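```bash
cat > s5.py <<'E'
from h import *
k=(36.2,-2); ori=[180,0,24]
r.command_gripper(.065); r.move_ptp(W(*k,425),ori); print(r.read_q())
print('dn',r.line_to(W(*k,356),rate=.1,max_force=8)); f0=np.array(r.read_contact_force());t0=np.array(r.read_wrist_torque())
r.command_gripper(0,30); print('w',r.read_gripper_width(),r.read_finger_force(),np.array(r.read_contact_force())-f0)
t1=np.array(r.read_wrist_torque()); q0=np.array(r.read_q());print(t0,t1)
for i in range(1,11):
    q=q0.copy();q[5]+=4*i; r.move_joints(q.tolist()); t=np.array(r.read_wrist_torque())
    print(4*i,t-t0,np.round(np.array(r.read_contact_force())-f0,1))
    if abs(t[2]-t1[2])>.28: break
print(r.read_time(),r.read_q()-q0 if 0 else np.array(r.read_q())-q0,r.read_gripper_width())
E
python3 s5.py
```

```text
[ 26.577   19.2332  -0.8707  -0.0003 -69.9579  87.3346]
dn False
w 0.03869501512738634 30.453786067828332 [-3.9989  4.6397  3.6795]
[-0.0284  0.0505  0.0005] [1.7184 1.2646 0.0335]
4 [0.396  0.1736 0.0905] [ 0.   0.7 -1.1]
8 [0.7118 0.443  0.0524] [-1.2  1.7 -0.5]
12 [1.0994 0.7341 0.0402] [-2.6  3.9  1.8]
16 [1.1701 0.8633 0.0801] [-2.   3.1  0.3]
20 [1.3237 0.9169 0.0638] [-2.3  3.7  0.7]
24 [ 1.4365  0.9917 -0.0753] [-2.8  4.4  1.5]
28 [ 1.9261  0.8    -0.2532] [-1.6  6.   1.2]
38.6167 [ 0.062  -0.0126  0.0476 -0.1295  0.043  27.8076] 0.038160452219215005
```

```bash
cat > s6.py <<'E'
from h import *
q0=np.array(r.read_q());f0=np.array(r.read_contact_force())
for d in (20,40,60,80,100,118,134):
    q=q0.copy();q[5]-=d; r.move_joints(q.tolist()); print(d,np.round(r.read_wrist_torque(),2),np.round(r.read_contact_force(),1),r.read_gripper_width())
print(r.read_time(),np.array(r.read_q())-q0)
for c in('scene','top'):
 r.get_image(c)
 for l in('set_mark','pointer_tip'): print(c,l,[(S(d['position']),round(d['confidence'],2)) for d in r.tip_of(l,c)[:2]])
E
python3 s6.py
python3 - <<'E'
from h import *
u,v=proj('scene',W(0,0,150)).astype(int);print(u,v)
save('scene','g.png',(u-25,v-19,u+25,v+19),16)
E
```

```text
20 [-0.21 -0.39 -0.02] [ 0.8  0.4 -1.8] 0.0384901274717887
40 [-0.95 -1.58 -0.05] [ 5.6 -2.9 -2.6] 0.0385324289871698
60 [-1.25 -1.78 -0.11] [ 6.3 -3.3 -3.7] 0.038770898002927615
80 [-1.44 -1.85 -0.09] [ 7.4 -3.4 -3.1] 0.03809468043718149
100 [-1.29 -1.64 -0.07] [ 5.9 -3.6 -3.4] 0.038539381346866165
118 [-1.09 -1.3  -0.14] [ 4.8 -3.5 -3.1] 0.038442021436857134
134 [-1.16 -1.14 -0.08] [ 5.  -3.5 -2.2] 0.038494048037947884
41.525 [  -0.0377    0.0097    0.0131    0.0481    0.0337 -133.7203]
scene set_mark [(array([-18.5,  -6.7, 144.6]), 0.68), (array([ -0.2, -66.9,  37.5]), 0.45)]
scene pointer_tip []
top set_mark [(array([-20.5,  -9.7, 142.9]), 0.75)]
top pointer_tip [(array([29.6, -4.1, 25. ]), 0.6)]
220 203
```

View pics/g.png

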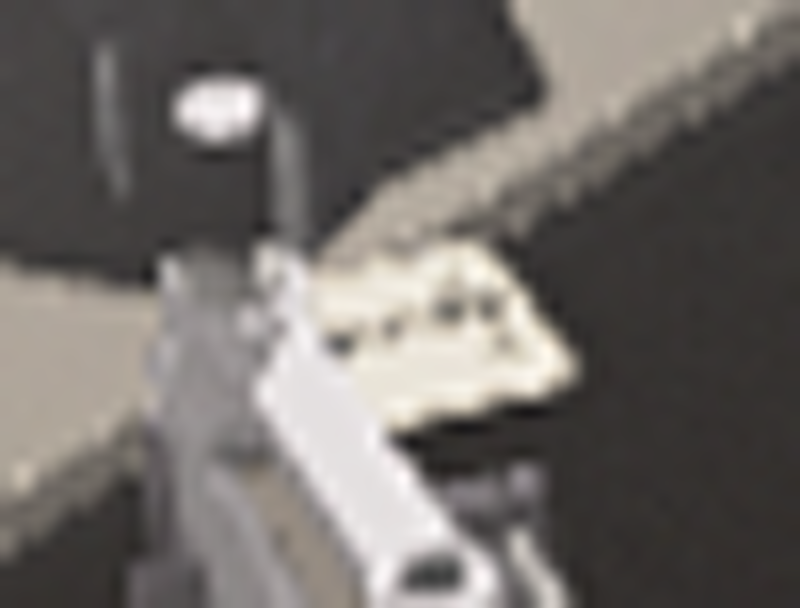

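```bash
cat > s7.py <<'E'
from h import *
r.command_gripper(.065); p=S(r.read_ee_pos()); r.line_to(W(p[0],p[1],430)); r.move_ptp(W(-110,60,450),[180,0,-27.8])
print(r.read_time())
out=[]
for c in('scene','top'):
    im=np.mean([r.get_image(c).astype(float) for _ in range(8)],0).astype(np.float32)
    g=4.; xs=np.arange(-60,50,1/g); ys=np.arange(-50,50,1/g)   # rows: y , cols: x
    m=np.array([[proj(c,W(x,y,146)) for x in np.linspace(-60,50,23)] for y in np.linspace(-50,50,21)],np.float32)
    m=cv2.resize(m,(400,380),interpolation=cv2.INTER_LINEAR)
    w=cv2.remap(im,m[...,0],m[...,1],cv2.INTER_CUBIC); out.append(np.clip(w*1.1,0,255))
    for l in('set_mark','pointer_tip','knob_grip','top_edge','cassette','bar_mid'): print(c,l,[(S(d['position']),round(d['confidence'],2)) for d in r.tip_of(l,c)[:2]])
cv2.imwrite('pics/k.png',np.hstack(out)[:,:,::-1])
E
python3 s7.py
```

```text
43.85
scene set_mark [(array([-20.1,  -7.5, 146.4]), 0.7)]
scene pointer_tip []
scene knob_grip [(array([ 40.1,  -1.4, 200.6]), 0.54)]
scene top_edge [(array([-197.7, -121.9,    7.2]), 0.69), (array([ 29.6,  -4.9, 127.4]), 0.51)]
scene cassette [(array([-179.2,  -45.5,    5.6]), 0.58), (array([25.7, -0.5, 17.6]), 0.49)]
scene bar_mid [(array([ 35.8,  67.2, 165.5]), 0.64)]
top set_mark [(array([-19.4,  -9. , 144.3]), 0.56)]
top pointer_tip []
top knob_grip [(array([ 40.2,   0.6, 200.7]), 0.68), (array([  1.5, -64.4,  34. ]), 0.22)]
top top_edge [(array([-190.1, -124.3,    5.6]), 0.73), (array([ 31.9,   1.6, 123.7]), 0.6)]
top cassette [(array([-180.7,  -40.6,    2.7]), 0.96), (array([27.9, -4.5, 23.5]), 0.4)]
top bar_mid [(array([ 39.6,  -1.3, 201. ]), 0.67), (array([ 37. ,  66.8, 163.1]), 0.58)][ WARN:0@37.240] global loadsave.cpp:1063 imwrite_ Unsupported depth image for selected encoder is fallbacked to CV_8U.
```

View pics/k.png

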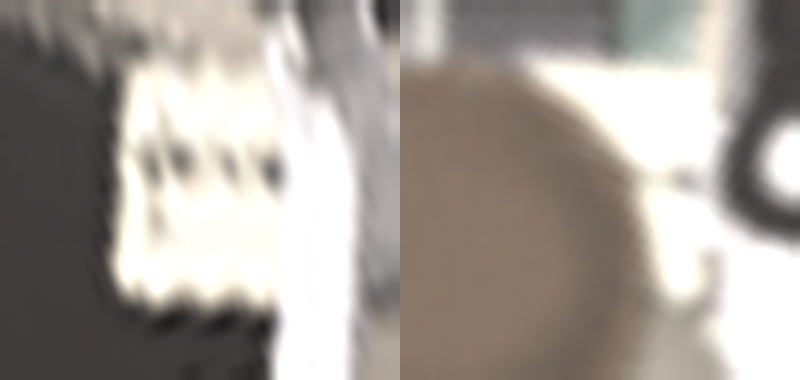

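The rectified scene view (left half) shows the pointer running from about (275,172) to (180,160), roughly in line with the mark at (150,162). In the top view (right half) the gripper blocks the scale. The knob reads about 4 mm further back than before, so I'll move the robot clear and measure both properly.

```bash
cat > s8.py <<'E'
from h import *
r.move_ptp([0.36,-0.25,0.42],[180,0,0]); print(r.read_time())
out=[]
for c,g in(('scene',0),('top',0)):
    ims=[];K=[];B=[]
    for i in range(10):
        ims.append(r.get_image(c).astype(float))
        if i<6:
            K+=[S(d['position']) for d in r.tip_of('knob_grip',c) if abs(S(d['position'])[2]-200)<6]
            B+=[S(d['position']) for d in r.tip_of('bar_mid',c) if abs(S(d['position'])[2]-163)<6]
    print(c,'knob',np.median(K,0),len(K),'bar',np.median(B,0),len(B))
    im=np.mean(ims,0).astype(np.float32)
    m=np.array([[proj(c,W(x,y,146)) for x in np.linspace(-40,30,15)] for y in np.linspace(-35,35,15)],np.float32)
    m=cv2.resize(m,(400,400)); w=cv2.remap(im,m[...,0],m[...,1],cv2.INTER_CUBIC); out.append(np.clip(w,0,255).astype(np.uint8))
    # cap: bright blob near predicted knob top
    u=proj(c,W(37,-1,213)).astype(int); sub=im.mean(2)[u[1]-6:u[1]+7,u[0]-6:u[0]+7]; wt=np.clip(sub-np.percentile(sub,60)-30,0,None); yy,xx=np.mgrid[-6:7,-6:7]
    uv=u+np.array([(wt*xx).sum(),(wt*yy).sum()])/wt.sum(); print('cap',uv,S(atz(c,uv,.213)))
cv2.imwrite('pics/l.png',np.hstack(out)[:,:,::-1]); print(r.read_time())
E
python3 s8.py
```

```text
46.3667
scene knob [ 41.35  -1.5  200.4 ] 6 bar [ 34.75  66.8  166.05] 6
cap [208.2429 190.3126] [ 39.5  -3.3 213. ]
top knob [ 38.7   -0.55 200.85] 6 bar [ 38.3   67.7  163.25] 6
cap [193.772  168.2002] [ 35.2  -0.8 213. ]
48.5667
```

View pics/l.png

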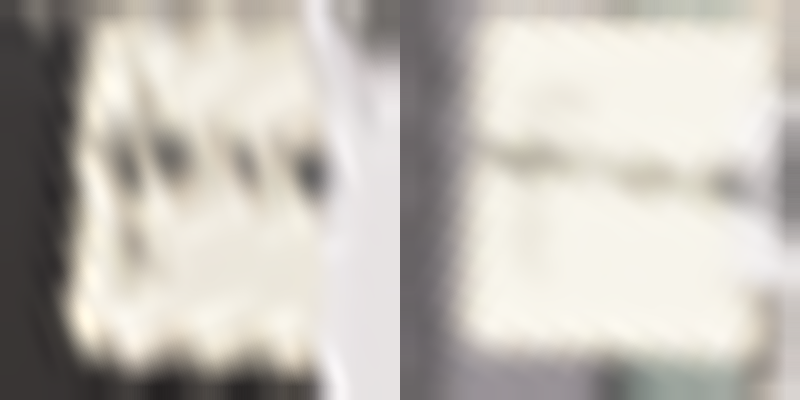

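In the top view the pointer and set mark form one straight line from (480,148) to (735,185), so the gauge is on the mark. To see whether the arm drifted off its stop, I'll compare the cap position with the saved picture from before the knob was turned.

```bash
python3 - <<'E'
from h import *
f=cv2.resize(cv2.imread('pics/f.png'),(100,75),interpolation=cv2.INTER_AREA)[:,:,::-1].astype(np.float32)
im=np.mean([r.get_image('scene').astype(float) for _ in range(5)],0).astype(np.float32)
n=im[170:245,165:265]
for a in (f,n):
    s=a.mean(2)[15:26,38:50]; w=np.clip(s-90,0,None); yy,xx=np.mgrid[15:26,38:50]
    uv=np.array([(w*xx).sum(),(w*yy).sum()])/w.sum()+[165,170]; print(uv,S(atz('scene',uv,.213)))
b=np.mean([r.get_image('top').astype(float) for _ in range(6)],0).astype(np.float32)
def rect(c,im,z,x0,x1,y0,y1,k):
    m=np.array([[proj(c,W(x,y,z)) for x in np.linspace(x0,x1,21)] for y in np.linspace(y0,y1,21)],np.float32)
    return cv2.remap(im,*[cv2.resize(m,(int((x1-x0)*k),int((y1-y0)*k)))[...,i] for i in (0,1)],cv2.INTER_CUBIC)
o=rect('top',b,168,-20,100,-30,140,3)
e=rect('top',b,16,-100,60,-90,150,2.2)
o=cv2.copyMakeBorder(o,0,max(0,e.shape[0]-o.shape[0]),0,0,0)
cv2.imwrite('pics/n.png',np.clip(np.hstack([o,e]),0,255).astype(np.uint8)[:,:,::-1]) ; print(o.shape,e.shape)
E
```

```text
[209.444  190.0003] [ 35.1  -3.7 213. ]
[208.2759 190.3255] [ 39.4  -3.2 213. ]
(528, 360, 3) (528, 352, 3)
```

View pics/n.png

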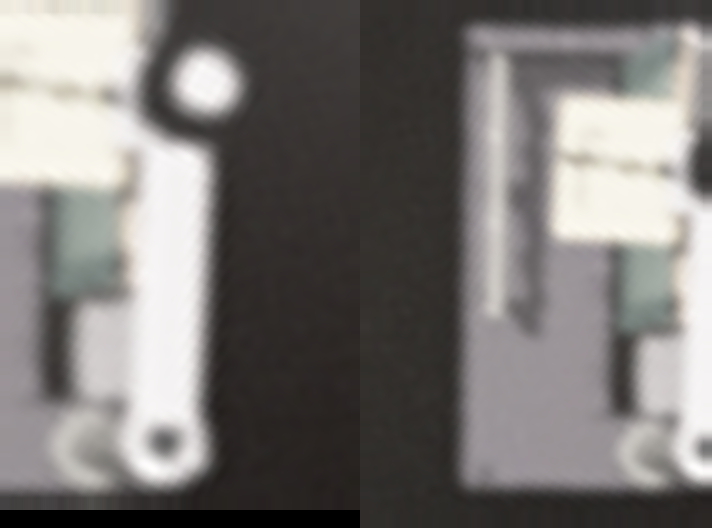

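The cap moved 4.3 mm, which is 0.035 rad. The rectified top view agrees: the bar's rear edge runs from (213,150) to (203,410), about 0.04 rad off the rod at (490,60)–(490,315). That is well inside 0.08, and the pointer is on its mark, so I'm handing in.

```bash
python3 -c "
from plant import r
print(r.read_time(),r.hand_in())"
```

```text
the job is handed in; nothing more can be done
49.1167 None
```

I handed the job in at 49 s, and the hand-in returned no verdict: the cassette stands against the cheek leaning on the back plate, the pointer is in line with the set mark, and the arm is about 0.04 rad off its stop (limit 0.08) because it drifted roughly 4 mm while I turned the knob.

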